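Load two dose packs in the cold-seal press and close it

TASK

Slide exactly two of the three flat dose packs along their lanes into the press bed, right up against the back stop, leaving the third flat pack and the tall carton lying on the infeed part of the deck. Then lower the hinged cover gently onto its stops and lean on its rubber strip with about 15 newtons (never more than 30) for two seconds to set the seals, and let go with the cover left fully shut and the things standing around undisturbed.

Things in the scene. Friction and masses are not known exactly. Their poses are not given: they have to be found in the camera images.
- press: fixed white and metal press. Origin on the table; +x runs along the lanes from infeed to bed (away from the robot), z up. Deck 8 mm thick, x -155 to +115, y -114 to +114 mm. Side walls at y = +-111 mm, 6 mm thick, top at z = 22 mm (x -145 to +5 mm) and 46 mm (x above +5 mm). Infeed: x below -5 mm, near end open. Bed: x = +5 mm up to the back stop at +85 mm.
- lane_mid (a point): centre of the deck's top face at the bed's mouth: x = 0, y = 0, z = 8 mm in the press's frame, axes as the press. Four lanes along x, centred at y = -81, -27, +27, +81 mm, parted by ribs 4 mm wide, tops at z = 18 mm, from x = -120 to +85 mm; free lane width 50 mm
- back_stop (a point): mid foot of the back stop, an upright face across all lanes at x = +85 mm, z = 8 mm in the press's frame, 36 mm high. A pack right against it has its centre at x = +50 mm
- cover: hinged white cover, plate 125 deep x 228 wide x 10 mm, 0.45 kg. Origin on the hinge line (press x = 105, z = 50 mm) at mid width, y along the hinge. Own frame: free edge at x = -125 mm, underside z = 0, outer face z = 10 mm (up when shut). Shut, its axes equal the press's; it opens by turning about +y. Starts 1.2 to 1.45 rad open. Stiff hinge: stays at any angle (4 N at the edge)
- cover_strip (a point): mid point of the rubber pressing strip on the cover's outer face near its free edge (strip 26 mm x 200 mm along the edge, 4 mm proud); in the cover's frame at x = -111, y = 0, z = +14 mm. Shut, it is at x = -6, z = 64 mm in the press's frame. The cover shuts onto slightly springy rubber stops
- pack_a: flat white dose pack, 70 mm long (x) x 44 mm wide (y) x 20 mm high with small domes on top (27 mm in all), 80 g; origin at the centre of its underside; it lies in one of the lanes, long side along the lane
- pack_b: flat white dose pack, 70 mm long (x) x 44 mm wide (y) x 20 mm high with small domes on top (27 mm in all), 80 g; origin at the centre of its underside; it lies in one of the lanes, long side along the lane
- pack_c: flat white dose pack, 70 mm long (x) x 44 mm wide (y) x 20 mm high with small domes on top (27 mm in all), 80 g; origin at the centre of its underside; it lies in one of the lanes, long side along the lane
- carton: tall white carton with a grey band, 70 x 44 x 46 mm high, 90 g, in the remaining lane; too tall for the cover; origin at the centre of its underside
- bottle: white capped pill jar, 72 mm across, 145 mm high, standing to the left (+y) of the press; origin at the centre of its underside; leave alone
- vial: blue vial, 36 mm across, 78 mm high, standing to the right (-y) of the press; origin at the centre of its underside; leave alone
- cap: flat white cap, 54 mm across, 14 mm high, lying to the right (-y) of the press; origin at the centre of its underside; leave alone
There are look-alikes about, which are no part of the job. What is shaped like the carton but orange or yellow is not meant.

How it is judged:
By the outcome, as a careful person would: the job done as asked, in the order asked, and still so for the second after the job is handed in, with the robot touching nothing.
It also fails if it takes over 64 s, if anything falls off the work surface, if the arm or the gripper's body presses on something with over 40 N, if the wrist force passes 120 N, or if a joint passes its speed limit or range.

ROBOT

A 6-joint arm with a two-finger parallel gripper is mounted at the origin on the work surface. World frame = base frame: x ahead of the robot, y to its left, z up, the work surface at z = 0. Lengths are in m, angles in degrees, forces in N, time in s.
With the tool pointing down it reaches from about 0.25 to 0.725 m from the base axis. Payload 9.7 kg.
Tool frame: the origin (TCP) lies between the finger pads; the fingertips stand bot.tcp_to_tips ahead of it and the grasp point (between the pads) lies 2 mm behind it (bot.tcp_to_tips is the distance from the TCP to the fingertips, in m); z points along the fingers, y is the line along which they close (so a half turn about z gives the same grasp; the last joint's range is limited). The gripper opens to 85 mm and grips with 20 to 120 N. Pads are 22 mm wide; open, the fingers measure 114 mm over their backs; the gripper's body (76 mm by 85 mm) begins 54 mm behind the grasp point. The pads swing forward as they close: fully open they stand 13 mm farther back than shut.
Start: joints at [-73.797, 4.979, 10.078, 95.1, 0, 90], TCP at [0.153, -0.528, 0.225] pointing down, gripper open.
Joint ranges: [-179.16, 179.16], [-48.56, 103.87], [-65.8, 70.77], [-126.05, 130.52], [-82.76, 87.17], [-180, 180]. Speed limits (degrees/s): [127.2, 127.2, 147.25, 180, 180, 180].

INTERFACE

Orientations are given as [roll, pitch, yaw] about the fixed x, y, z axes, in that order (R = Rz(yaw) Ry(pitch) Rx(roll)).
In Python, from workcell import sensors, camera, camera_params, bot gives the robot as it stands.
- The arm moves only by the tool apply_moves, never from a script. Its argument "motion" is a list of rows, each an object with "jaw": the opening, from -1 (shut) to 1 (fully open); "xyz": the shift along the tool's x, y, z in mm, a list of three; "twist": the turn about the tool's z in rad. A call has 1 to 5 rows; each row is the pose to reach, as a shift and turn from the pose commanded when the call began, along the tool's axes at that moment; what a row does not reach only later rows make up. A row lasts 1/8 s, in which the tool goes at most 62.5 mm and 10.7 degrees, less where a joint would pass 70% of its speed; a pose out of reach is approached as far as the arm can. A call with a gripper value outside its range is refused whole. The fingers move at their own pace and stop on an object; "grip_force" is the grip in N (left out, the last holds). Time passes only in rows, so rows that repeat a pose let the fingers close. It gives the time, the measured TCP pose, the force, the opening and the grip force at its end, in the units of the state.
- sensors.get_obs(): the state, without advancing time (a new reading comes with each control period).
- camera(name): name is "scene" or "side" or "wrist"; returns (picture, depth): 384x512x3 uint8, red, green, blue; 384x512 float32, m along the optical axis (not along the pixel's ray), 0 where there is no reading.
- camera_params(name): a dict with "mtx" (3x3 intrinsics, pixels), "rvec" (rotation vector, rad) and "tvec" (3), from world to camera coordinates, as OpenCV has them. Camera axes: x right, y down, z forward; pixel columns grow to the right and rows downward; lengths in m; the calibration is good to about 2 mm. A picture is of the moment at which its call begins: read the wrist's pose just before it. camera_params takes no time and is no camera call; for the wrist camera it gives the pose at the moment of the call.
- bot.job_done(): hands the job in; it is judged then, once.
The state is a dict: "time": time; "q": joint angles; "qd": joint speeds; "joint_efforts": joint torques, N m; "ee_pos": TCP position; "tcp_rot": TCP orientation; "wrist_force": force on the tool from outside, world axes, zero at the start; "torque": the same for the moment, N m; "opening": finger opening in m; "grasp_force": force on a finger pad.
Only numpy, scipy, OpenCV 4.12 (cv2) and the standard library are available. Lean on these libraries where they do the work, as an engineer would, in place of code of your own. Each camera call takes 0.05 s, during which the arm holds its last target. There are 200 camera calls.

## Working session

There is one attempt and no reset: what is moved stays moved. The work goes in short steps, Python scripts to look and compute and a tool call to move; the robot and the scene stay as the last step left them, time stands still between calls to the robot, and variables do not carry over. Pictures are saved under pics/ and viewed, at most 10 in all, crops included, and the job is handed in when it is done.

Besides the shell and the picture viewer there is one more tool, called after "Call:" by a JSON object that holds its "fn" and its "kwargs". apply_moves: Moves the arm, as the interface text tells. Its arguments: {"type":"object","properties":{"motion":{"type":"array","items":{"type":"object","properties":{"jaw":{"type":"number"},"xyz":{"type":"array","items":{"type":"number"}},"twist":{"type":"number"}}}},"grip_force":{"type":"number"}},"required":["motion"]}

```bash
mkdir -p pics; ls
python3 - <<'E'
from workcell import sensors,camera,camera_params,bot
import cv2,numpy as np
o=sensors.get_obs();print(o,bot.tcp_to_tips)
for n in("scene","side"):
    p,d=camera(n);cv2.imwrite(f"pics/{n}0.png",cv2.cvtColor(p,cv2.COLOR_RGB2BGR));np.savez(f"{n}0.npz",p=p,d=d,**camera_params(n))
    c=camera_params(n);R=cv2.Rodrigues(np.array(c["rvec"]))[0];print(n,c["mtx"],(-R.T@np.array(c["tvec"]).ravel()),R[2])
E
```

```text
pics
{'time': 0.0, 'q': array([-7.37976750e+01,  5.01149109e+00,  1.00350037e+01,  9.50997910e+01,
        9.58446790e-04,  8.99996369e+01]), 'qd': array([-0.09856367,  0.07920821,  0.00926002, -0.08628444,  0.07734886,
        0.00931864]), 'joint_efforts': array([ 3.98297561e-04, -5.20392287e+01,  4.64799142e+01,  1.64695247e-02,
        3.07188770e-05,  1.21109889e-05]), 'ee_pos': array([ 0.1534053 , -0.52792706,  0.22388425]), 'tcp_rot': array([-1.79923722e+02, -9.58929311e-04,  1.62026868e+01]), 'wrist_force': array([-0.24911769,  0.28282818, -0.46097851]), 'torque': array([ 0.01445069, -0.01164055, -0.01140511]), 'grasp_force': 0.0, 'opening': 0.08541951430323781} 0.017
scene [[440.28043524   0.         254.8340812 ]
 [  0.         440.28043524 189.88353196]
 [  0.           0.           1.        ]] [1.21535958 0.1133179  0.66163921] [-0.76385211 -0.09639411 -0.63815212]
side [[434.02638798   0.         254.52013257]
 [  0.         434.02638798 195.95292572]
 [  0.           0.           1.        ]] [ 0.44206669 -0.55452996  0.69408132] [ 0.08705786  0.66808337 -0.73897601]
```

View pics/scene0.png

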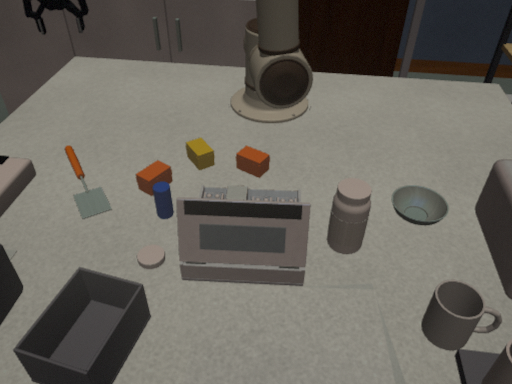

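View pics/side0.png

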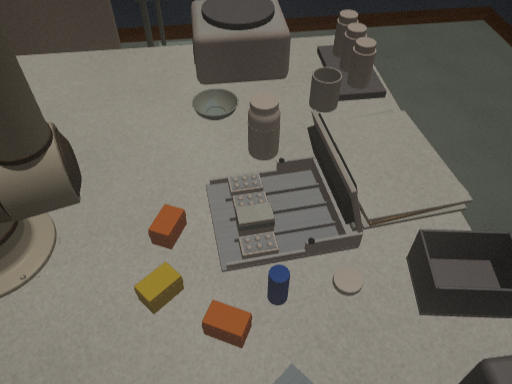

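The scene view shows the press at (245,235) with its cover open. The side view shows three flat packs and the carton on the infeed around (250,210). The orange and yellow blocks at (168,226), (159,286) and (227,322) are look-alikes. Next I'll take a close crop.

Run:
```python
import cv2
i=cv2.imread("pics/side0.png")[140:275,195:375]
cv2.imwrite("pics/c1.png",cv2.resize(i,None,fx=4.4,fy=4.4,interpolation=cv2.INTER_CUBIC))
```

```text
(no output)
```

View pics/c1.png

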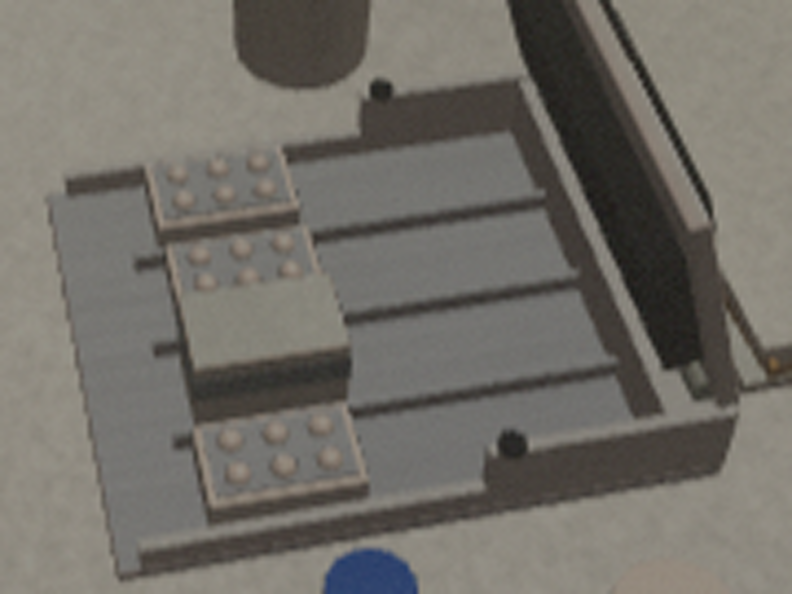

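The crop shows the lanes from top to bottom. Lane y=+81 holds a pack (225,190), y=+27 a pack (245,260), y=-27 the tall carton (265,330) and y=-81 a pack (285,455). I choose the two adjacent packs at +81 and +27. Jaws part-open across their rib can push both together.

```bash
cat > h.py <<'E'
import numpy as np,cv2
def load(n):
    z=np.load(n);R=cv2.Rodrigues(z["rvec"])[0];return z["p"],z["d"],z["mtx"],R,z["tvec"].ravel()
def cloud(n):
    p,d,K,R,t=load(n);v,u=np.mgrid[:384,:512]
    c=np.stack([(u-K[0,2])/K[0,0]*d,(v-K[1,2])/K[1,1]*d,d],-1);w=(c-t)@R
    w[d==0]=np.nan;return w
E
python3 - <<'E'
from h import *
from scipy.optimize import least_squares
cr=lambda a:np.array([[195+x/4.4,140+y/4.4] for x,y in a])
px=cr([(137,263),(155,349),(176,441),(545,193),(577,272),(614,362),(50,197),(120,573)])-.0
P=np.array([(-120,54,18),(-120,0,18),(-120,-54,18),(85,54,18),(85,0,18),(85,-54,18),(-155,114,8),(-155,-114,8)])/1e3
p,d,K,R,t=load("side0.npz")
T=lambda q,P:np.c_[np.cos(q[2])*P[:,0]-np.sin(q[2])*P[:,1]+q[0],np.sin(q[2])*P[:,0]+np.cos(q[2])*P[:,1]+q[1],P[:,2]+q[3]]
f=lambda q:(cv2.projectPoints(T(q,P),R,t,K,None)[0][:,0]-px).ravel()
r=least_squares(f,[.45,0,0,0]);q=r.x;print("press x,y,yaw,dz",q[:2],np.degrees(q[2]),q[3]);print(r.fun.reshape(-1,2).round(1).tolist())
np.save("press.npy",q)
def topress(w):
    w=w-[q[0],q[1],0];c,s=np.cos(q[2]),np.sin(q[2]);return np.stack([c*w[...,0]+s*w[...,1],-s*w[...,0]+c*w[...,1],w[...,2]],-1)*1e3
for n in("side0.npz","scene0.npz"):
    c=topress(cloud(n));np.save(n[:-4]+"c.npy",c)
    for y in(81,27,-27,-81):
        m=(abs(c[...,1]-y)<21)&(c[...,0]<0)&(c[...,0]>-150)&(c[...,2]>24)&(c[...,2]<60)
        if m.sum()>8:a=c[m];print(n,y,m.sum(),np.percentile(a,[2,50,98],0).round(1).tolist())
    # cover
    m=(abs(c[...,1])<100)&(c[...,0]>20)&(c[...,0]<150)&(c[...,2]>70)&(c[...,2]<200)
    a=c[m]; A=np.c_[a[:,2]-50,np.ones(len(a))];k,_,_,_=np.linalg.lstsq(A,a[:,0]-105,rcond=None);rs=a[:,0]-105-A@k;print("cover",len(a),k,rs.std(),"theta",np.pi/2-np.arctan(-k[0]),a.max(0))
    m=(abs(c[...,1])<100)&(c[...,0]>10)&(c[...,0]<75)&(c[...,2]<14);print("deck z",np.nanmedian(c[m][:,2]) if m.any() else None)
    for nm,bx in(("bottle",(-150,150,120,260)),("right",(-150,200,-300,-120))):
        m=(c[...,0]>bx[0])&(c[...,0]<bx[1])&(c[...,1]>bx[2])&(c[...,1]<bx[3])&(c[...,2]>9)
        a=c[m];
        if len(a):print(nm,len(a),np.percentile(a,[1,99],0).round().tolist())
E
```

```text
press x,y,yaw,dz [0.58535724 0.01919721] 4.727775893375075 -0.008658696394279537
[[-0.3, -0.6], [0.1, -0.8], [0.1, -0.9], [-0.5, 0.6], [0.1, 0.8], [0.2, -0.1], [-0.4, 0.2], [0.4, 0.8]]
side0.npz 81 435 [[-107.7, 60.5, 27.0], [-75.5, 79.0, 30.1], [-40.6, 98.5, 35.4]]
side0.npz 27 382 [[-107.2, 11.6, 26.5], [-75.1, 28.3, 30.1], [-40.5, 45.3, 35.8]]
side0.npz -27 592 [[-111.5, -47.0, 39.1], [-79.2, -28.8, 54.1], [-43.3, -8.9, 56.4]]
side0.npz -81 622 [[-114.5, -101.4, 26.5], [-82.2, -83.7, 29.8], [-47.6, -62.9, 35.2]]
cover 1898 [  0.0514218  -39.02421699] 5.230881282216241 theta 1.622172872277957 [ 82.28067908  99.90953597 174.43977359]
deck z 8.394142955011967
bottle 1908 [[-42.0, 161.0, 12.0], [25.0, 223.0, 147.0]]
right 3626 [[-149.0, -282.0, 10.0], [198.0, -161.0, 91.0]]
scene0.npz 81 77 [[-108.6, 61.4, 26.0], [-98.2, 81.2, 30.1], [-89.7, 101.2, 35.3]]
scene0.npz 27 74 [[-107.0, 6.4, 27.4], [-98.8, 26.0, 30.5], [-89.2, 46.1, 35.0]]
scene0.npz -27 271 [[-109.6, -47.1, 44.9], [-87.1, -26.7, 54.5], [-65.1, -7.2, 56.3]]
scene0.npz -81 109 [[-113.7, -100.8, 27.1], [-100.9, -81.7, 30.4], [-93.7, -61.5, 35.2]]
cover 6487 [-0.27760419  8.89154838] 2.3966808543433467 theta 1.3000106404790113 [110.00905119  99.96002131 174.59852641]
deck z None
bottle 3112 [[-29.0, 129.0, 12.0], [149.0, 231.0, 147.0]]
right 3354 [[-147.0, -278.0, 10.0], [199.0, -158.0, 91.0]]
```

```bash
cat >> h.py <<'E'
def delta(*ts):
    """tool-frame shifts (mm) to press-frame TCP targets (mm), and twist to align"""
    from workcell import sensors
    from scipy.spatial.transform import Rotation as Ro
    q=np.load("press.npy");o=sensors.get_obs();c,s=np.cos(q[2]),np.sin(q[2])
    R=Ro.from_euler("xyz",o["tcp_rot"],degrees=True).as_matrix();M=np.array([[c,-s,0],[s,c,0],[0,0,1]])
    cur=M.T@(o["ee_pos"]-[q[0],q[1],0])*1e3
    print("t",o["time"],"press xyz",cur.round(1),"F press",(M.T@o["wrist_force"]).round(1),"open",round(o["opening"],4))
    for t in ts:print(t,"shift",(R.T@M@(np.array(t)-cur)).round(1))
    print("twist",round(np.radians(o["tcp_rot"][2])-q[2],3),o["tcp_rot"].round(1),o["q"].round())
E
python3 - <<'E'
from h import *
from scipy.optimize import least_squares
cr=lambda a:np.array([[195+x/4.4,140+y/4.4] for x,y in a])
px=cr([(137,263),(155,349),(176,441),(545,193),(577,272),(614,362),(50,197),(120,573)])
P=np.array([(-120,54,18),(-120,0,18),(-120,-54,18),(85,54,18),(85,0,18),(85,-54,18),(-155,114,8),(-155,-114,8)])/1e3
p,d,K,R,t=load("side0.npz")
T=lambda q,P:np.c_[np.cos(q[2])*P[:,0]-np.sin(q[2])*P[:,1]+q[0],np.sin(q[2])*P[:,0]+np.cos(q[2])*P[:,1]+q[1],P[:,2]]
f=lambda q:(cv2.projectPoints(T(q,P),R,t,K,None)[0][:,0]-px).ravel()
r=least_squares(f,[.45,0,0],loss="soft_l1");q=r.x;print(q[:2],np.degrees(q[2]));print(f(q).reshape(-1,2).round(1).tolist())
# depth-based check: walls' and deck's outline
w=cloud("side0.npz");c,s=np.cos(q[2]),np.sin(q[2]);u=w-[q[0],q[1],0];x=(c*u[...,0]+s*u[...,1])*1e3;y=(-s*u[...,0]+c*u[...,1])*1e3;z=w[...,2]*1e3
m=(z>5)&(z<12)&(abs(y)<105)&(x<-115)&(x>-175);print("deck near edge",np.percentile(x[m],[1,3]))
m=(z>38)&(z<50)&(x>20)&(x<70)
for sg in(1,-1):
    k=m&(abs(sg*y-111)<15);print("wall",sg,k.sum(),np.percentile(y[k],[5,50,95]) if k.any() else 0)
m=(z>16)&(z<24)&(x>-30)&(x<70)&(abs(y)<100)
for yy in(54,0,-54):
    k=(z>13)&(z<24)&(x>-30)&(x<70)&(abs(y-yy)<12);print("rib",yy,k.sum(),np.median(y[k]))
k=(z>15)&(z<40)&(x>60)&(x<110)&(abs(y)<90);print("stop",np.percentile(x[k],[5,50,95]))
np.save("press.npy",q);delta((-138,54,100),(-138,54,30))
E
```

```text
[0.58430485 0.01225882] 4.8685203311480185
[[-0.7, -0.7], [-0.3, -0.8], [-0.1, -0.5], [0.1, 0.2], [0.9, 0.5], [1.2, -0.2], [-1.1, -0.0], [0.1, 1.6]]
deck near edge [-155.4222952  -154.63666459]
wall 1 106 [110.17718519 112.29873607 116.84739117]
wall -1 135 [-111.08299022 -109.51023206 -104.94956473]
rib 54 140 56.787298482050595
rib 0 152 2.595951858373488
rib -54 157 -51.22810231393619
stop [65.53201849 84.14507492 85.26092068]
t 0.1 press xyz [-475.2 -501.7  224. ] F press [-0.2  0.1 -0.6] open 0.0857
(-138, 54, 100) shift [ 439.8 -478.4  124.5]
(-138, 54, 30) shift [ 439.8 -478.3  194.5]
twist 0.198 [-179.9   -0.    16.2] [-74.   5.  10.  95.   0.  90.]
```

Call:
{"fn": "apply_moves", "kwargs": {"motion": [{"jaw": -0.05, "xyz": [44, -48, 5], "twist": 0.1}, {"jaw": -0.05, "xyz": [88, -96, 10], "twist": 0.198}, {"jaw": -0.05, "xyz": [131, -143, 20], "twist": 0.198}, {"jaw": -0.05, "xyz": [174, -190, 30], "twist": 0.198}, {"jaw": -0.05, "xyz": [217, -237, 40], "twist": 0.198}]}}

```text
time: 0.72
ee_pos: [0.291, -0.2485, 0.1859]
tcp_rot: [180.0, -0.0, 4.8]
wrist_force: [1.3, 0.0, 0.7]
opening: 0.0407
grasp_force: 0.0
```

Run:
```python
from h import *
q=np.load("press.npy");q[1]=.0165;np.save("press.npy",q)
delta((-150,54,130))
```

```text
t 0.725 press xyz [-314.7 -239.1  185.9] F press [ 1.3 -0.1  0.7] open 0.0407
(-150, 54, 130) shift [ 164.5 -293.3   55.9]
twist -0.001 [180.   -0.    4.8] [-40. -19. -16.  93.   0. 135.]
```

Call:
{"fn": "apply_moves", "kwargs": {"motion": [{"jaw": -0.05, "xyz": [28, -50, 10]}, {"jaw": -0.05, "xyz": [56, -100, 20]}, {"jaw": -0.05, "xyz": [84, -150, 30]}, {"jaw": -0.05, "xyz": [112, -200, 42]}, {"jaw": -0.05, "xyz": [140, -250, 50]}]}}

```text
validation failed for argument at $.mo...
```

Call:
{"fn": "apply_moves", "kwargs": {"motion": [{"jaw": -0.05, "xyz": [12, -21, 3]}, {"jaw": -0.05, "xyz": [24, -43, 6]}, {"jaw": -0.05, "xyz": [24, -43, 6]}, {"jaw": -0.05, "xyz": [24, -43, 6]}]}}

```text
validation failed for argument at $.mo...
```

Run:
```python
from h import *
from workcell import camera,camera_params
delta((-140,54,40))
c=camera_params("wrist");p,d=camera("wrist");np.savez("w1.npz",p=p,d=d,**c)
i=cv2.cvtColor(p,cv2.COLOR_RGB2BGR);q=np.load("press.npy");cc,s=np.cos(q[2]),np.sin(q[2])
P=np.array([(x,y,18) for y in(54,0,-54) for x in(-120,85)]+[(-155,114,8),(-155,-114,8)])/1e3
W=np.c_[cc*P[:,0]-s*P[:,1]+q[0],s*P[:,0]+cc*P[:,1]+q[1],P[:,2]]
for a in cv2.projectPoints(W,c["rvec"],c["tvec"],c["mtx"],None)[0][:,0]:
    if abs(a).max()<2000:cv2.drawMarker(i,tuple(int(v) for v in a),(0,0,255),0,8)
cv2.imwrite("pics/w1.png",cv2.resize(i,None,fx=1.5,fy=1.5))
```

```text
t 0.725 press xyz [-314.7 -239.1  185.9] F press [ 1.3 -0.1  0.7] open 0.0407
(-140, 54, 40) shift [ 174.4 -293.3  145.9]
twist -0.001 [180.   -0.    4.8] [-40. -19. -16.  93.   0. 135.]
```

View pics/w1.png

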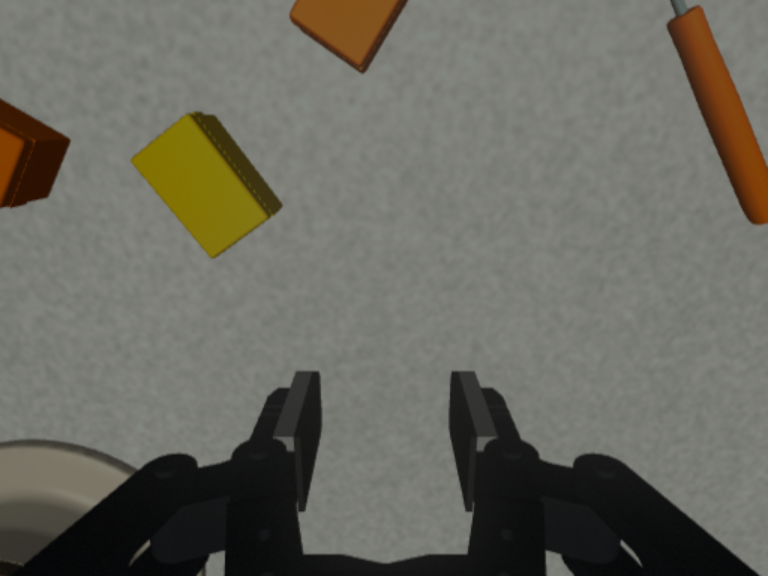

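The wrist view still shows the orange and yellow look-alikes, with the jaws at the bottom. Both calls were refused because they had no twist value, so I'll resend them with one.

Call:
{"fn": "apply_moves", "kwargs": {"motion": [{"jaw": -0.05, "xyz": [28, -50, 10], "twist": 0}, {"jaw": -0.05, "xyz": [56, -100, 20], "twist": 0}, {"jaw": -0.05, "xyz": [84, -150, 30], "twist": 0}, {"jaw": -0.05, "xyz": [112, -200, 42], "twist": 0}, {"jaw": -0.05, "xyz": [140, -250, 50], "twist": 0}]}}

```text
time: 1.4
ee_pos: [0.4092, 0.0126, 0.1358]
tcp_rot: [180.0, -0.0, 4.9]
wrist_force: [2.0, -0.6, -0.4]
opening: 0.0406
grasp_force: 0.0
```

Call:
{"fn": "apply_moves", "kwargs": {"motion": [{"jaw": -0.05, "xyz": [12, -21, 3], "twist": 0}, {"jaw": -0.05, "xyz": [24, -43, 6], "twist": 0}, {"jaw": -0.05, "xyz": [24, -43, 6], "twist": 0}, {"jaw": -0.05, "xyz": [24, -43, 6], "twist": 0}]}}

```text
time: 1.9
ee_pos: [0.4302, 0.0436, 0.1305]
tcp_rot: [-179.5, 0.0, 5.6]
wrist_force: [-0.7, 0.4, 0.2]
opening: 0.0403
grasp_force: 0.0
```

Run:
```python
from h import *
from workcell import camera,camera_params
delta((-140,54,40))
c=camera_params("wrist");p,d=camera("wrist");np.savez("w1.npz",p=p,d=d,**c)
i=cv2.cvtColor(p,cv2.COLOR_RGB2BGR);q=np.load("press.npy");cc,s=np.cos(q[2]),np.sin(q[2])
P=np.array([(x,y,18) for y in(54,0,-54) for x in(-120,85)]+[(-155,114,8),(-155,-114,8)])/1e3
W=np.c_[cc*P[:,0]-s*P[:,1]+q[0],s*P[:,0]+cc*P[:,1]+q[1],P[:,2]]
for a in cv2.projectPoints(W,c["rvec"],c["tvec"],c["mtx"],None)[0][:,0]:
    if abs(a).max()<2000:cv2.drawMarker(i,tuple(int(v) for v in a),(0,0,255),0,8)
cv2.imwrite("pics/w2.png",cv2.resize(i,None,fx=1.5,fy=1.5))
```

```text
t 1.9 press xyz [-151.3   40.1  130.5] F press [-0.7  0.4  0.2] open 0.0403
(-140, 54, 40) shift [ 11.5 -13.   90.6]
twist 0.012 [-179.5    0.     5.6] [  5. -12. -16.  86.   0. 180.]
```

View pics/w2.png

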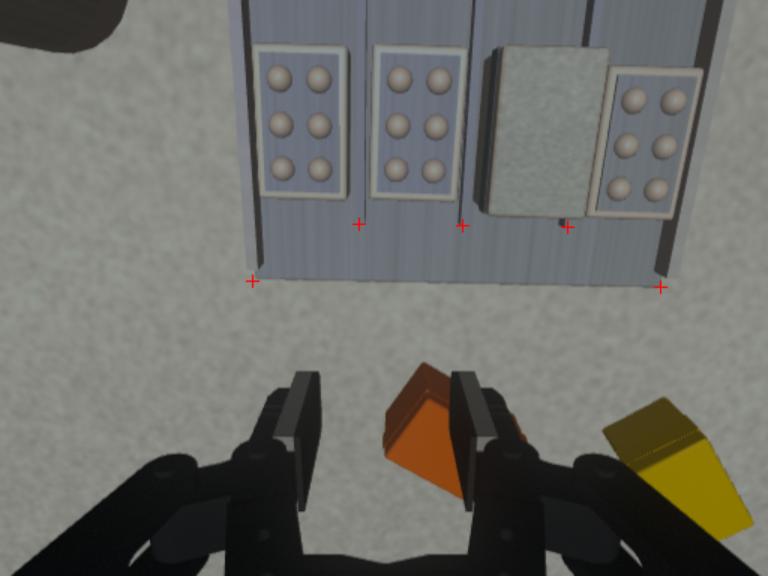

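The wrist view shows the four lanes with the packs at (300,120), (418,120) and (645,145) and the carton at (548,130). The red model marks fit within about 2 mm. Joint 6 has reached its range end, so I'll half-turn the tool, which leaves the grasp unchanged.

Call:
{"fn": "apply_moves", "kwargs": {"motion": [{"jaw": -0.05, "xyz": [11, -13, 0], "twist": -0.18}, {"jaw": -0.05, "xyz": [11, -13, 0], "twist": -0.36}, {"jaw": -0.05, "xyz": [11, -13, 0], "twist": -0.54}, {"jaw": -0.05, "xyz": [11, -13, 0], "twist": -0.72}, {"jaw": -0.05, "xyz": [11, -13, 0], "twist": -0.9}]}}

```text
time: 2.58
ee_pos: [0.4399, 0.0576, 0.1308]
tcp_rot: [-179.7, -0.4, 57.5]
wrist_force: [-0.1, -0.3, 0.2]
opening: 0.0404
grasp_force: 0.0
```

Call:
{"fn": "apply_moves", "kwargs": {"motion": [{"jaw": -0.05, "xyz": [0, 0, 0], "twist": -0.18}, {"jaw": -0.05, "xyz": [0, 0, 0], "twist": -0.36}, {"jaw": -0.05, "xyz": [0, 0, 0], "twist": -0.54}, {"jaw": -0.05, "xyz": [0, 0, 0], "twist": -0.72}, {"jaw": -0.05, "xyz": [0, 0, 0], "twist": -0.9}]}}

```text
time: 3.2
ee_pos: [0.4399, 0.0576, 0.1309]
tcp_rot: [179.9, -0.5, 109.0]
wrist_force: [-0.9, -0.4, -0.3]
opening: 0.0407
grasp_force: 0.0
```

Call:
{"fn": "apply_moves", "kwargs": {"motion": [{"jaw": -0.05, "xyz": [0, 0, 0], "twist": -0.18}, {"jaw": -0.05, "xyz": [0, 0, 0], "twist": -0.36}, {"jaw": -0.05, "xyz": [0, 0, 0], "twist": -0.54}, {"jaw": -0.05, "xyz": [0, 0, 0], "twist": -0.72}, {"jaw": -0.05, "xyz": [0, 0, 0], "twist": -0.9}]}}

```text
time: 3.82
ee_pos: [0.4399, 0.0576, 0.1308]
tcp_rot: [179.6, -0.2, 160.6]
wrist_force: [0.2, 0.4, -0.5]
opening: 0.0405
grasp_force: 0.0
```

Run:
```python
from h import *
delta((-142,54,31))
```

```text
t 3.825 press xyz [-140.4   53.2  130.8] F press [ 0.2  0.3 -0.5] open 0.0405
(-142, 54, 31) shift [ 1.5 -0.7 99.8]
twist 2.718 [179.6  -0.2 160.6] [  7. -11. -15.  85.   0.  27.]
```

Call:
{"fn": "apply_moves", "kwargs": {"motion": [{"jaw": -0.05, "xyz": [1.5, -0.7, 25], "twist": -0.15}, {"jaw": -0.05, "xyz": [1.5, -0.7, 50], "twist": -0.3}, {"jaw": -0.05, "xyz": [1.5, -0.7, 75], "twist": -0.424}, {"jaw": -0.05, "xyz": [1.5, -0.7, 100], "twist": -0.424}, {"jaw": -0.05, "xyz": [1.5, -0.7, 100], "twist": -0.424}]}}

```text
time: 4.45
ee_pos: [0.437, 0.0583, 0.0293]
tcp_rot: [179.5, -0.2, -175.5]
wrist_force: [-0.6, -0.5, 0.0]
opening: 0.0407
grasp_force: 0.0
```

Run:
```python
from h import *
from workcell import camera
delta((-142,54,30),(-118,54,30),(3,54,30))
p,d=camera("side");i=cv2.cvtColor(p,cv2.COLOR_RGB2BGR)[130:280,180:380]
cv2.imwrite("pics/s2.png",cv2.resize(i,None,fx=4,fy=4,interpolation=cv2.INTER_CUBIC))
```

```text
t 4.45 press xyz [-143.2   54.1   29.3] F press [-0.7 -0.4  0. ] open 0.0407
(-142, 54, 30) shift [-1.2 -0.1 -0.7]
(-118, 54, 30) shift [-25.2   0.   -0.8]
(3, 54, 30) shift [-146.2    0.7   -1.1]
twist -3.147 [ 179.5   -0.2 -175.5] [  7.  -9. -25.  74.   0.   3.]
```

View pics/s2.png

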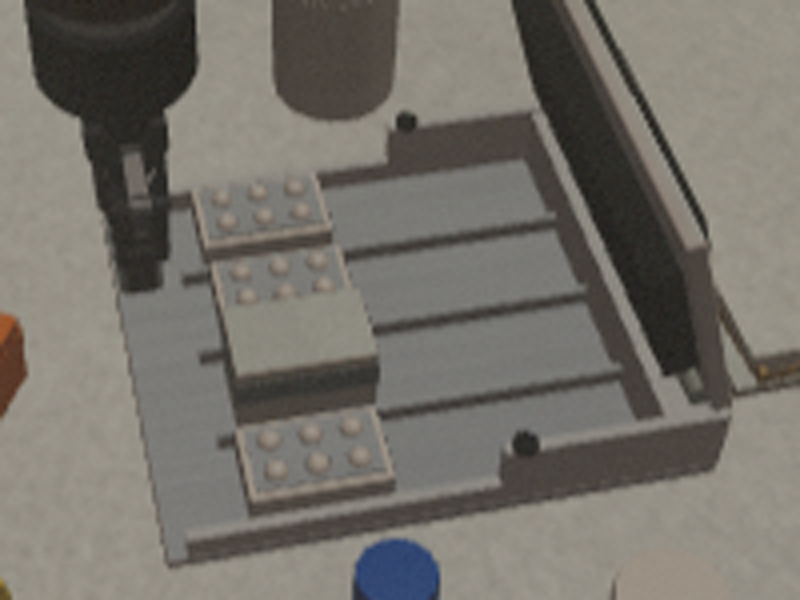

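The side crop shows the gripper at the infeed edge (140,270), behind the packs, with the near fingertip looking close to rib +54. I'll check the fingertip positions by depth.

Run:
```python
from h import *
from workcell import camera,camera_params
q=np.load("press.npy");c,s=np.cos(q[2]),np.sin(q[2])
for n in("side","scene"):
    p,d=camera(n);np.savez(n+"1.npz",p=p,d=d,**camera_params(n));w=cloud(n+"1.npz")-[q[0],q[1],0]
    P=np.stack([c*w[...,0]+s*w[...,1],-s*w[...,0]+c*w[...,1],w[...,2]],-1)*1e3
    m=(P[...,0]>-172)&(P[...,0]<-115)&(abs(P[...,1]-54)<70)&(P[...,2]>12)&(P[...,2]<90)&(p.sum(-1)<150)
    a=P[m];print(n,len(a))
    for lo in range(12,80,8):
        k=a[(a[:,2]>=lo)&(a[:,2]<lo+8)]
        if len(k):print(lo,len(k),np.percentile(k,[3,50,97],0)[:,:2].round().tolist())
```

```text
side 59
12 1 [[-118.0, 109.0], [-118.0, 109.0], [-118.0, 109.0]]
44 11 [[-153.0, 20.0], [-145.0, 22.0], [-137.0, 73.0]]
52 21 [[-151.0, 19.0], [-144.0, 21.0], [-138.0, 25.0]]
60 19 [[-150.0, 19.0], [-144.0, 21.0], [-138.0, 23.0]]
68 1 [[-151.0, 74.0], [-151.0, 74.0], [-151.0, 74.0]]
76 1 [[-152.0, 79.0], [-152.0, 79.0], [-152.0, 79.0]]
scene 135
44 2 [[-139.0, 27.0], [-139.0, 54.0], [-138.0, 82.0]]
52 18 [[-137.0, 24.0], [-135.0, 83.0], [-131.0, 87.0]]
60 23 [[-139.0, 20.0], [-137.0, 27.0], [-134.0, 87.0]]
68 17 [[-141.0, 20.0], [-137.0, 27.0], [-135.0, 85.0]]
76 26 [[-139.0, 15.0], [-133.0, 32.0], [-129.0, 91.0]]
```

Run:
```python
from h import *
q=np.load("press.npy");c,s=np.cos(q[2]),np.sin(q[2])
for n in("side","scene"):
    w0=cloud(n+"0.npz");w=cloud(n+"1.npz");ch=np.linalg.norm(w-w0,axis=-1)>.012
    w=w-[q[0],q[1],0]
    P=np.stack([c*w[...,0]+s*w[...,1],-s*w[...,0]+c*w[...,1],w[...,2]],-1)*1e3
    m=ch&(P[...,0]>-175)&(P[...,0]<-110)&(abs(P[...,1]-54)<75)&(P[...,2]>0)&(P[...,2]<80)
    a=P[m];v,u=np.nonzero(m);print(n,len(a))
    for lo in range(0,80,8):
        j=(a[:,2]>=lo)&(a[:,2]<lo+8);k=a[j]
        if len(k):print(lo,len(k),np.percentile(k,[3,50,97],0)[:,:2].round().tolist(),v[j].max())
```

```text
side 80
32 3 [[-152.0, 29.0], [-146.0, 29.0], [-137.0, 30.0]] 202
40 11 [[-154.0, 22.0], [-148.0, 27.0], [-134.0, 60.0]] 202
48 30 [[-154.0, 20.0], [-145.0, 22.0], [-133.0, 35.0]] 201
56 24 [[-153.0, 19.0], [-145.0, 21.0], [-135.0, 28.0]] 199
64 10 [[-153.0, 19.0], [-144.0, 21.0], [-138.0, 27.0]] 196
72 2 [[-152.0, 74.0], [-152.0, 76.0], [-151.0, 79.0]] 174
scene 164
40 21 [[-149.0, 24.0], [-135.0, 75.0], [-131.0, 80.0]] 184
48 31 [[-139.0, 21.0], [-134.0, 34.0], [-130.0, 87.0]] 182
56 39 [[-138.0, 20.0], [-135.0, 34.0], [-131.0, 87.0]] 180
64 36 [[-138.0, 20.0], [-135.0, 55.0], [-130.0, 87.0]] 177
72 37 [[-143.0, 20.0], [-135.0, 33.0], [-131.0, 84.0]] 174
```

Run:
```python
from h import *
p,d,K,R,t=load("w1.npz");w=cloud("w1.npz")
m=(w[...,2]>.06)&(d>0);v,u=np.nonzero(m);print(m.sum(),w[m].min(0),w[m].max(0), "cam",-R.T@t)
for r in (246,250,256,270,290,310,330,350):
    for c in (204,210,305,312):print(r,c,w[r,c].round(3),p[r,c],round(float(d[r,c]),3))
p,d,*_=load("side1.npz");w=cloud("side1.npz")
for r in range(184,212,2):print(r,[(int(p[r,c].mean()),round(float(w[r,c,2])*1e3)) for c in range(206,226,2)])
```

```text
29248 [ 0.41353439 -0.01728713  0.06001689] [0.54264465 0.20327254 0.2210739 ] cam [0.51162336 0.04985926 0.27885872]
246 204 [ 0.364  0.086 -0.001] [134 136 129] 0.311
246 210 [ 0.364  0.08  -0.001] [137 139 133] 0.311
246 305 [ 0.373 -0.006 -0.001] [136 138 131] 0.31
246 312 [ 0.373 -0.013 -0.001] [138 139 133] 0.311
250 204 [0.439 0.067 0.145] [57 58 55] 0.15
250 210 [0.439 0.064 0.144] [34 35 33] 0.15
250 305 [0.443 0.023 0.144] [36 35 33] 0.15
250 312 [0.444 0.02  0.145] [58 58 55] 0.149
256 204 [0.439 0.066 0.15 ] [57 58 55] 0.145
256 210 [0.437 0.064 0.147] [32 33 31] 0.148
256 305 [0.444 0.023 0.151] [34 31 28] 0.144
256 312 [0.444 0.021 0.151] [57 56 53] 0.143
270 204 [0.439 0.064 0.162] [29 29 28] 0.133
270 210 [0.432 0.063 0.149] [30 30 29] 0.148
270 305 [0.439 0.023 0.155] [30 26 23] 0.142
270 312 [0.443 0.022 0.161] [49 46 44] 0.134
290 204 [0.434 0.063 0.167] [26 26 25] 0.131
290 210 [0.423 0.063 0.152] [27 27 26] 0.148
290 305 [0.432 0.023 0.158] [29 22 18] 0.141
290 312 [0.441 0.023 0.172] [27 21 20] 0.124
310 204 [0.426 0.063 0.169] [23 23 23] 0.131
310 210 [ 0.294  
[... 272 characters left out ...]
0 312 [0.426 0.021 0.175] [38 35 33] 0.127
350 204 [ 0.244  0.08  -0.001] [129 131 125] 0.35
350 210 [ 0.244  0.074 -0.002] [127 128 122] 0.35
350 305 [ 0.255 -0.023 -0.001] [130 131 124] 0.348
350 312 [ 0.256 -0.031 -0.001] [130 132 125] 0.349
184 [(124, 11), (44, 99), (45, 134), (42, 134), (48, 131), (49, 131), (41, 127), (42, 127), (75, 128), (121, 6)]
186 [(114, 8), (43, 94), (40, 129), (43, 126), (45, 125), (48, 123), (48, 120), (42, 120), (77, 117), (121, 8)]
188 [(94, 7), (46, 88), (42, 119), (45, 116), (48, 117), (56, 114), (46, 114), (42, 113), (77, 111), (120, 6)]Traceback (most recent call last):
  File "<stdin>", line 7, in <module>
ValueError: cannot convert float NaN to integer
```

Both the wrist and side depth put the fingertips about 12 mm above the reported TCP at this opening. I'll trust the cameras and lower in two checked steps.

Call:
{"fn": "apply_moves", "kwargs": {"motion": [{"jaw": -0.05, "xyz": [0, 0, 6], "twist": 0}, {"jaw": -0.05, "xyz": [0, 0, 10], "twist": 0}, {"jaw": -0.05, "xyz": [0, 0, 12], "twist": 0}]}}

```text
time: 4.97
ee_pos: [0.4382, 0.0593, 0.0183]
tcp_rot: [179.5, -0.0, -175.4]
wrist_force: [-0.1, -0.0, 0.7]
opening: 0.0409
grasp_force: 0.0
```

```bash
cat >> h.py <<'E'
def tips(x0,x1,y0,y1,zmax=90,base="0"):
    from workcell import camera,camera_params
    q=np.load("press.npy");c,s=np.cos(q[2]),np.sin(q[2]);out=[]
    for n in("side","scene"):
        p,d=camera(n);np.savez(n+"1.npz",p=p,d=d,**camera_params(n));w=cloud(n+"1.npz");ch=~(np.linalg.norm(w-cloud(n+base+".npz"),axis=-1)<.01)
        w=w-[q[0],q[1],0];P=np.stack([c*w[...,0]+s*w[...,1],-s*w[...,0]+c*w[...,1],w[...,2]],-1)*1e3
        m=ch&(P[...,0]>x0)&(P[...,0]<x1)&(P[...,1]>y0)&(P[...,1]<y1)&(P[...,2]>0)&(P[...,2]<zmax);a=P[m]
        print(n,len(a),"z",np.sort(a[:,2])[:6].round(),"x,y rng",np.percentile(a[:,:2],[3,97],0).round().tolist() if len(a) else "")
E
python3 - <<'E'
from h import *
delta((-142,54,5));tips(-175,-115,0,110,60)
from workcell import camera_params,camera,sensors
o=sensors.get_obs()["ee_pos"];c=camera_params("wrist");p,d=camera("wrist");np.savez("w3.npz",p=p,d=d,**c);w=cloud("w3.npz")
for r in(246,250,252,256):print(r,[((w[r,k]-o)*1e3).round().tolist() for k in(206,208,306,308)])
E
```

```text
t 4.975 press xyz [-142.    55.1   18.3] F press [-0.1 -0.   0.7] open 0.0409
(-142, 54, 5) shift [ 0.  -1.2 13.3]
twist -3.146 [ 179.5   -0.  -175.4] [  7.  -9. -26.  73.   0.   3.]
side 76 z [ 8.  9. 25. 28. 29. 30.] x,y rng [[-154.0, 20.0], [-132.0, 33.0]]
scene 125 z [ 7. 28. 28. 29. 29. 30.] x,y rng [[-140.0, 23.0], [-130.0, 88.0]]
246 [[2.0, -27.0, -12.0], [2.0, -26.0, -11.0], [-2.0, 25.0, -11.0], [-2.0, 26.0, -11.0]]
250 [[-9.0, -24.0, 14.0], [-10.0, -23.0, 14.0], [-13.0, 20.0, 14.0], [-13.0, 21.0, 14.0]]
252 [[-9.0, -24.0, 16.0], [-10.0, -23.0, 16.0], [-13.0, 20.0, 16.0], [-12.0, 21.0, 15.0]]
256 [[-9.0, -23.0, 19.0], [-9.0, -22.0, 19.0], [-13.0, 20.0, 20.0], [-13.0, 20.0, 21.0]]
```

Call:
{"fn": "apply_moves", "kwargs": {"motion": [{"jaw": -0.05, "xyz": [0, -1, 7], "twist": 0}, {"jaw": -0.05, "xyz": [-3, -1, 13], "twist": 0}, {"jaw": -0.05, "xyz": [-12, -1, 13], "twist": 0}, {"jaw": -0.05, "xyz": [-22, -1, 13], "twist": 0}, {"jaw": -0.05, "xyz": [-30, -1, 13], "twist": 0}]}}

```text
time: 5.75
ee_pos: [0.469, 0.0609, 0.0056]
tcp_rot: [179.5, -0.0, -175.4]
wrist_force: [-2.2, 0.0, 1.0]
opening: 0.0401
grasp_force: 1.0
```

Run:
```python
from h import *
delta((-5,54,5),(4,54,5));tips(-165,-100,0,110,60)
```

```text
t 5.75 press xyz [-111.1   54.1    5.6] F press [-2.2  0.2  1. ] open 0.0401
(-5, 54, 5) shift [-106.1    0.4    0.5]
(4, 54, 5) shift [-115.1    0.4    0.5]
twist -3.146 [ 179.5   -0.  -175.4] [  7.  -4. -23.  71.   0.   2.]
side 70 z [ 6.  8.  9.  9. 17. 17.] x,y rng [[-124.0, 19.0], [-104.0, 75.0]]
scene 163 z [6. 6. 6. 6. 6. 7.] x,y rng [[-130.0, 10.0], [-100.0, 99.0]]
```

Call:
{"fn": "apply_moves", "kwargs": {"motion": [{"jaw": -0.05, "xyz": [-13, 0, 0], "twist": 0}, {"jaw": -0.05, "xyz": [-26, 0, 0], "twist": 0}, {"jaw": -0.05, "xyz": [-39, 0, 0], "twist": 0}, {"jaw": -0.05, "xyz": [-52, 0, 0], "twist": 0}, {"jaw": -0.05, "xyz": [-65, 0.2, 0], "twist": 0}]}}

```text
time: 6.48
ee_pos: [0.5339, 0.0664, 0.0054]
tcp_rot: [179.5, -0.0, -175.4]
wrist_force: [-2.4, 0.1, 0.6]
opening: 0.0406
grasp_force: 1.2
```

Call:
{"fn": "apply_moves", "kwargs": {"motion": [{"jaw": -0.05, "xyz": [-10, 0, 0], "twist": 0}, {"jaw": -0.05, "xyz": [-19, 0, 0], "twist": 0}, {"jaw": -0.05, "xyz": [-27, 0, 0], "twist": 0}, {"jaw": -0.05, "xyz": [-34, 0, 0], "twist": 0}, {"jaw": -0.05, "xyz": [-40, 0, 0], "twist": 0}]}}

```text
time: 7.1
ee_pos: [0.5732, 0.0695, 0.0054]
tcp_rot: [179.5, -0.0, -175.4]
wrist_force: [-1.9, -0.5, 0.7]
opening: 0.0407
grasp_force: 0.7
```

Run:
```python
from h import *
delta((4,54,5));tips(-20,90,5,105,45)
q=np.load("press.npy");c,s=np.cos(q[2]),np.sin(q[2]);w=cloud("side1.npz")-[q[0],q[1],0];x=(c*w[...,0]+s*w[...,1])*1e3;y=(-s*w[...,0]+c*w[...,1])*1e3;z=w[...,2]*1e3
for yy in(81,27):
    m=(abs(y-yy)<18)&(z>24)&(z<38)&(x>-20)&(x<80);print(yy,m.sum(),np.percentile(x[m],[2,50,98]))
```

```text
t 7.1 press xyz [-6.5 53.8  5.4] F press [-1.9 -0.4  0.7] open 0.0407
(4, 54, 5) shift [-10.5   0.3   0.4]
twist -3.146 [ 179.5   -0.  -175.4] [ 7. 10. -8. 71.  0.  2.]
side 929 z [ 8.  9.  9. 15. 15. 15.] x,y rng [[-17.0, 6.0], [71.0, 93.0]]
scene 0 z [] x,y rng 
81 260 [-16.58320308  50.16169081  72.4208255 ]
27 427 [-17.24087721  34.66899748  71.38359941]
```

Packs are sliding well, with their far ends near x≈73. The last stretch goes in small steps, with force checks.

Call:
{"fn": "apply_moves", "kwargs": {"motion": [{"jaw": -0.05, "xyz": [-3, 0, 0], "twist": 0}, {"jaw": -0.05, "xyz": [-6, 0, 0], "twist": 0}, {"jaw": -0.05, "xyz": [-8, 0, 0], "twist": 0}]}}

```text
time: 7.58
ee_pos: [0.581, 0.0702, 0.0054]
tcp_rot: [179.5, -0.0, -175.4]
wrist_force: [-0.8, 0.1, -0.2]
opening: 0.0404
grasp_force: 0.6
```

Call:
{"fn": "apply_moves", "kwargs": {"motion": [{"jaw": -0.05, "xyz": [-1, 0, 0], "twist": 0}, {"jaw": -0.05, "xyz": [-2, 0, 0], "twist": 0}]}}

```text
time: 7.82
ee_pos: [0.5829, 0.0703, 0.0054]
tcp_rot: [179.5, -0.0, -175.4]
wrist_force: [-1.5, 0.5, 0.2]
opening: 0.0406
grasp_force: 0.6
```

Call:
{"fn": "apply_moves", "kwargs": {"motion": [{"jaw": -0.05, "xyz": [-1, 0, 0], "twist": 0}, {"jaw": -0.05, "xyz": [-2, 0, 0], "twist": 0}]}}

```text
time: 8.07
ee_pos: [0.5833, 0.0703, 0.0054]
tcp_rot: [179.5, -0.2, -175.4]
wrist_force: [-11.7, -1.1, 7.0]
opening: 0.0407
grasp_force: 6.1
```

```bash
cat > pk.py <<'E'
from h import *
from workcell import camera,camera_params
delta()
q=np.load("press.npy");c,s=np.cos(q[2]),np.sin(q[2])
p,d=camera("side");np.savez("side2.npz",p=p,d=d,**camera_params("side"));w=cloud("side2.npz")-[q[0],q[1],0];x=(c*w[...,0]+s*w[...,1])*1e3;y=(-s*w[...,0]+c*w[...,1])*1e3;z=w[...,2]*1e3
for yy in(81,27):
    m=(abs(y-yy)<15)&(z>24)&(z<38)&(x>25)&(x<82);print(yy,m.sum(),np.percentile(x[m],[90,97,99]).round(1))
E
python3 pk.py
```

```text
t 8.075 press xyz [ 3.6 53.7  5.4] F press [-11.7  -0.1   7. ] open 0.0407
twist -3.146 [ 179.5   -0.2 -175.4] [ 7. 12. -7. 72.  0.  2.]
81 180 [76.3 79.5 80.8]
27 267 [75.3 80.2 80.9]
```

Call:
{"fn": "apply_moves", "kwargs": {"motion": [{"jaw": -0.05, "xyz": [-0.7, 0, 0], "twist": 0}, {"jaw": -0.05, "xyz": [-0.7, 0, 0], "twist": 0}]}}

```text
time: 8.38
ee_pos: [0.5834, 0.0703, 0.0053]
tcp_rot: [179.5, -0.3, -175.4]
wrist_force: [-12.9, -1.0, 8.2]
opening: 0.0405
grasp_force: 6.6
```

```bash
python3 -c "
from workcell import sensors;o=sensors.get_obs();print(o['wrist_force'],o['torque'])"; python3 pk.py
```

```text
[-12.86346734  -1.01932158   8.19414796] [-0.38756057  2.52083816 -0.25845353]
t 8.375 press xyz [ 3.6 53.7  5.3] F press [-12.9   0.1   8.2] open 0.0405
twist -3.146 [ 179.5   -0.3 -175.4] [ 7. 12. -7. 72.  0.  2.]
81 186 [77.6 80.6 81.7]
27 268 [75.7 79.9 81.5]
```

Call:
{"fn": "apply_moves", "kwargs": {"motion": [{"jaw": -0.05, "xyz": [0.3, 0, 0], "twist": 0.015}, {"jaw": -0.05, "xyz": [0.3, 0, 0], "twist": 0.03}, {"jaw": -0.05, "xyz": [0.3, 0, 0], "twist": 0.03}]}}

```text
time: 8.8
ee_pos: [0.583, 0.0706, 0.0052]
tcp_rot: [179.5, -0.3, -177.1]
wrist_force: [-12.6, -0.9, 6.3]
opening: 0.0406
grasp_force: 6.4
```

```bash
python3 -c "
from workcell import sensors;o=sensors.get_obs();print(o['wrist_force'],o['torque'],o['ee_pos'],o['tcp_rot'])"
```

```text
[-12.62291704  -0.93018281   6.29836907] [0.0819388  2.49337501 0.40550205] [0.58300501 0.07060833 0.00522543] [ 179.50006673   -0.27629595 -177.05860453]
```

Call:
{"fn": "apply_moves", "kwargs": {"motion": [{"jaw": -0.05, "xyz": [8, 0, 0], "twist": 0}, {"jaw": -0.05, "xyz": [18, 0, -5], "twist": 0}, {"jaw": -0.05, "xyz": [18, 0, -50], "twist": 0}, {"jaw": -0.05, "xyz": [18, -10, -100], "twist": -0.034}, {"jaw": -1, "xyz": [18, -30, -150], "twist": -0.034}]}}

```text
time: 9.43
ee_pos: [0.5686, 0.0385, 0.1574]
tcp_rot: [179.5, 0.1, -175.1]
wrist_force: [0.7, -0.5, 0.4]
opening: 0.0237
grasp_force: 0.0
```

Call:
{"fn": "apply_moves", "kwargs": {"motion": [{"jaw": -1, "xyz": [0, -12, -40], "twist": 0}, {"jaw": -1, "xyz": [0, -24, -60], "twist": 0}, {"jaw": -1, "xyz": [0, -24, -60], "twist": 0}]}}

```text
time: 9.8
ee_pos: [0.5716, 0.0135, 0.217]
tcp_rot: [179.5, 0.2, -175.2]
wrist_force: [-0.4, 0.5, -0.2]
opening: -0.0001
grasp_force: 0.0
```

Run:
```python
from h import *
delta((125,0,215),(125,0,150));tips(-60,40,-40,40,300)
from workcell import camera_params,camera,sensors
o=sensors.get_obs()["ee_pos"];c=camera_params("wrist");p,d=camera("wrist");np.savez("w4.npz",p=p,d=d,**c);w=cloud("w4.npz")
m=(p.sum(-1)<200)&(d<.2)&(d>0);print("wrist tip",np.percentile((w[m]-o)*1e3,[0,1,3,10],0).round())
p,d=camera("side");i=cv2.cvtColor(p,cv2.COLOR_RGB2BGR)[60:260,180:400]
cv2.imwrite("pics/s3.png",cv2.resize(i,None,fx=3,fy=3,interpolation=cv2.INTER_CUBIC))
```

```text
t 9.8 press xyz [-12.9  -1.9 217. ] F press [-0.3  0.6 -0.2] open -0.0001
(125, 0, 215) shift [-137.9    2.1    2.5]
(125, 0, 150) shift [-137.7    1.6   67.5]
twist -3.143 [ 179.5    0.2 -175.2] [ 1.  8. 12. 94.  0. -4.]
side 716 z [6. 7. 7. 7. 7. 8.] x,y rng [[-37.0, -34.0], [37.0, 38.0]]
scene 1010 z [223. 223. 224. 224. 224. 225.] x,y rng [[-23.0, -37.0], [3.0, 36.0]]
wrist tip [[-20. -58.   9.]
 [-19. -52.  16.]
 [-18. -48.  24.]
 [-17. -38.  46.]]
```

View pics/s3.png

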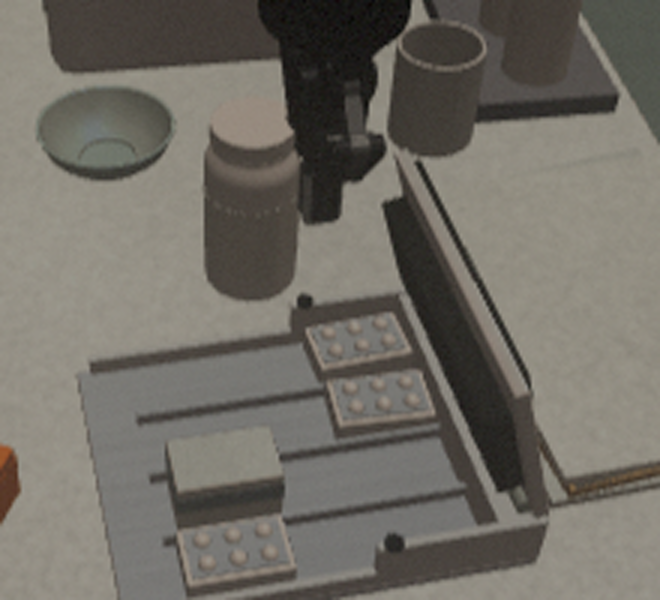

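The side view shows both packs against the back stop at (358,340) and (380,398). The carton (225,460) and the third pack (235,548) are unmoved, the cover is open, and the shut fingers are at (320,205). Next I go behind the cover.

Call:
{"fn": "apply_moves", "kwargs": {"motion": [{"jaw": -1, "xyz": [-46, 2, 0], "twist": 0}, {"jaw": -1, "xyz": [-92, 2, 0], "twist": 0}, {"jaw": -1, "xyz": [-135, 2, 0], "twist": 0}, {"jaw": -1, "xyz": [-135, 2, 0], "twist": 0}]}}

```text
time: 10.5
ee_pos: [0.7069, 0.0283, 0.2095]
tcp_rot: [179.5, -0.4, -175.1]
wrist_force: [-1.0, -0.4, -0.9]
opening: 0.0
grasp_force: 0.0
```

```bash
cat > arc.py <<'E'
from h import *
import sys
for th in [float(a) for a in sys.argv[1].split(",")]:
    R=float(sys.argv[2]);x=105-R*np.cos(th)+14*np.sin(th)+11;z=50+R*np.sin(th)+14*np.cos(th)-6
    print(th,end=" ");W.append((round(x,1),0,round(z,1))) if 'W' in globals() else globals().__setitem__('W',[(round(x,1),0,round(z,1))])
delta(*W)
E
python3 arc.py 1.5,1.3,1.25,1.2,1.15,1.1 111
python3 -c "
from h import *
tips(60,180,-40,40,300)"
```

```text
1.5 1.3 1.25 1.2 1.15 1.1 t 10.5 press xyz [123.2   1.3 209.5] F press [-1.  -0.3 -0.9] open 0.0
(np.float64(122.1), 0, np.float64(155.7)) shift [ 0.7 -1.8 53.8]
(np.float64(99.8), 0, np.float64(154.7)) shift [23.  -1.8 55. ]
(np.float64(94.3), 0, np.float64(153.8)) shift [28.5 -1.8 55.9]
(np.float64(88.8), 0, np.float64(152.5)) shift [34.  -1.8 57.2]
(np.float64(83.4), 0, np.float64(151.0)) shift [39.4 -1.8 58.8]
(np.float64(78.1), 0, np.float64(149.3)) shift [44.7 -1.8 60.5]
twist -3.141 [ 179.5   -0.4 -175.1] [  2.  29.  38. 100.   0.  -3.]
side 911 z [16. 18. 18. 19. 19. 19.] x,y rng [[63.0, -34.0], [129.0, 36.0]]
scene 1405 z [ 6. 31. 33. 33. 34. 39.] x,y rng [[112.0, -37.0], [139.0, 37.0]]
```

Call:
{"fn": "apply_moves", "kwargs": {"motion": [{"jaw": -1, "xyz": [0, -1, 20], "twist": 0}, {"jaw": -1, "xyz": [0, -1, 40], "twist": 0}, {"jaw": -1, "xyz": [0, -1, 58], "twist": 0}, {"jaw": -1, "xyz": [6, -1, 58], "twist": 0}, {"jaw": -1, "xyz": [12, -1, 58], "twist": 0}]}}

```text
time: 11.22
ee_pos: [0.6926, 0.0259, 0.1587]
tcp_rot: [179.5, 0.1, -175.1]
wrist_force: [0.6, 0.2, 0.9]
opening: -0.0002
grasp_force: 0.0
```

```bash
python3 arc.py 1.3,1.25,1.2,1.15,1.1 111
python3 -c "
from h import *
tips(60,180,-25,25,300)
q=np.load('press.npy');c,s=np.cos(q[2]),np.sin(q[2]);w=cloud('scene1.npz')-[q[0],q[1],0];x=(c*w[...,0]+s*w[...,1])*1e3;y=(-s*w[...,0]+c*w[...,1])*1e3;z=w[...,2]*1e3
p=np.load('scene1.npz')['p']
m=(abs(y)<14)&(x>98)&(x<150)&(z>120)&(z<230)
for lo in range(120,230,6):
  k=m&(z>=lo)&(z<lo+6)
  if k.any():print(lo,k.sum(),np.percentile(x[k],[5,50,95]).round(),p[k].mean().round())
"
```

```text
1.3 1.25 1.2 1.15 1.1 t 11.225 press xyz [108.7   0.2 158.7] F press [0.6 0.2 0.9] open -0.0002
(np.float64(99.8), 0, np.float64(154.7)) shift [ 8.9 -0.2  4. ]
(np.float64(94.3), 0, np.float64(153.8)) shift [14.4 -0.2  4.9]
(np.float64(88.8), 0, np.float64(152.5)) shift [19.9 -0.2  6.2]
(np.float64(83.4), 0, np.float64(151.0)) shift [25.3 -0.2  7.7]
(np.float64(78.1), 0, np.float64(149.3)) shift [30.6 -0.3  9.4]
twist -3.142 [ 1.795e+02  1.000e-01 -1.751e+02] [ 2. 25. 27. 92.  0. -3.]
side 870 z [17. 18. 18. 20. 20. 20.] x,y rng [[64.0, -23.0], [113.0, 21.0]]
scene 1495 z [29. 30. 30. 32. 38. 45.] x,y rng [[103.0, -23.0], [142.0, 23.0]]
120 1 [98. 98. 98.] 68.0
162 4 [116. 117. 117.] 63.0
168 24 [113. 118. 119.] 50.0
174 42 [113. 117. 119.] 41.0
180 51 [109. 116. 120.] 39.0
186 51 [108. 116. 119.] 41.0
192 45 [113. 117. 119.] 40.0
198 52 [103. 117. 119.] 48.0
204 34 [111. 119. 121.] 35.0
210 66 [101. 119. 121.] 28.0
216 44 [103. 119. 121.] 27.0
222 33 [111. 120. 121.] 30.0
228 7 [119. 122. 123.] 34.0
```

Call:
{"fn": "apply_moves", "kwargs": {"motion": [{"jaw": -1, "xyz": [9, 0, 4], "twist": 0}, {"jaw": -1, "xyz": [14.4, 0, 5], "twist": 0}, {"jaw": -1, "xyz": [20, 0, 6], "twist": 0}, {"jaw": -1, "xyz": [25, 0, 7.5], "twist": 0}, {"jaw": -1, "xyz": [30.5, 0, 9.5], "twist": 0}]}}

```text
time: 11.95
ee_pos: [0.663, 0.0234, 0.148]
tcp_rot: [179.5, 0.0, -175.1]
wrist_force: [1.8, 0.6, 3.2]
opening: 0.0
grasp_force: 1.6
```

```bash
python3 arc.py 1.05,1,.95,.9,.85 112
```

```text
1.05 1.0 0.95 0.9 0.85 t 11.95 press xyz [ 79.    0.2 148. ] F press [1.9 0.5 3.2] open 0.0
(np.float64(72.4), 0, np.float64(148.1)) shift [ 6.6 -0.2 -0.1]
(np.float64(67.3), 0, np.float64(145.8)) shift [11.7 -0.2  2.2]
(np.float64(62.2), 0, np.float64(143.2)) shift [16.8 -0.2  4.8]
(np.float64(57.3), 0, np.float64(140.4)) shift [21.7 -0.3  7.6]
(np.float64(52.6), 0, np.float64(137.4)) shift [26.4 -0.3 10.6]
twist -3.142 [ 179.5    0.  -175.1] [ 2. 20. 19. 89.  0. -3.]
```

In contact at about 3.7 N, which matches the hinge friction. I'll follow the arc.

Call:
{"fn": "apply_moves", "kwargs": {"motion": [{"jaw": -1, "xyz": [6, 0, 1], "twist": 0}, {"jaw": -1, "xyz": [11.5, 0, 2.7], "twist": 0}, {"jaw": -1, "xyz": [16.5, 0, 5], "twist": 0}, {"jaw": -1, "xyz": [21.5, 0, 8], "twist": 0}, {"jaw": -1, "xyz": [26.4, 0, 11], "twist": 0}]}}

```text
time: 12.58
ee_pos: [0.6364, 0.0212, 0.1363]
tcp_rot: [179.5, -0.0, -175.1]
wrist_force: [2.4, -0.1, 0.2]
opening: 0.0002
grasp_force: 1.1
```

```bash
python3 arc.py .8,.75,.7,.65,.6,.55,.5,.45,.4,.35 113; python3 -c "
from h import *
tips(-30,60,-90,-40,300)
q=np.load('press.npy');c,s=np.cos(q[2]),np.sin(q[2]);w=cloud('scene1.npz')-[q[0],q[1],0];x=(c*w[...,0]+s*w[...,1])*1e3;y=(-s*w[...,0]+c*w[...,1])*1e3;z=w[...,2]*1e3
m=(y<-45)&(y>-95)&(x>0)&(x<110)&(z>60)&(z<200);k=np.polyfit(x[m],z[m],1);print(m.sum(),'theta',np.arctan(-k[0]),z[m].max())"
```

```text
0.8 0.75 0.7 0.65 0.6 0.55 0.5 0.45 0.4 0.35 t 12.575 press xyz [ 52.3   0.3 136.3] F press [ 2.4 -0.3  0.2] open 0.0002
(np.float64(47.3), 0, np.float64(134.8)) shift [ 5.  -0.3  1.5]
(np.float64(42.9), 0, np.float64(131.3)) shift [ 9.4 -0.3  5. ]
(np.float64(38.6), 0, np.float64(127.5)) shift [13.7 -0.3  8.8]
(np.float64(34.5), 0, np.float64(123.5)) shift [17.8 -0.4 12.8]
(np.float64(30.6), 0, np.float64(119.4)) shift [21.7 -0.4 16.9]
(np.float64(27.0), 0, np.float64(115.0)) shift [25.3 -0.5 21.3]
(np.float64(23.5), 0, np.float64(110.5)) shift [28.8 -0.5 25.8]
(np.float64(20.3), 0, np.float64(105.8)) shift [32.  -0.5 30.5]
(np.float64(17.4), 0, np.float64(100.9)) shift [34.9 -0.6 35.4]
(np.float64(14.7), 0, np.float64(95.9)) shift [37.6 -0.6 40.4]
twist -3.142 [ 179.5   -0.  -175.1] [ 2. 16. 13. 87.  0. -3.]
side 667 z [  8.   8.   8. 110. 110. 111.] x,y rng [[24.0, -88.0], [58.0, -41.0]]
scene 817 z [112. 113. 114. 115. 116. 116.] x,y rng [[33.0, -88.0], [59.0, -41.0]]
1826 theta 0.8799868185153922 154.06152105499584
```

Call:
{"fn": "apply_moves", "kwargs": {"motion": [{"jaw": -1, "xyz": [4.5, 0, 2.5], "twist": 0}, {"jaw": -1, "xyz": [9, 0, 6], "twist": 0}, {"jaw": -1, "xyz": [13.5, 0, 9.5], "twist": 0}, {"jaw": -1, "xyz": [17.6, 0, 13.2], "twist": 0}, {"jaw": -1, "xyz": [21.5, 0, 17.2], "twist": 0}]}}

```text
time: 13.3
ee_pos: [0.615, 0.0195, 0.1191]
tcp_rot: [179.5, -0.0, -175.1]
wrist_force: [1.7, 0.5, 1.0]
opening: -0.0002
grasp_force: 0.9
```

```bash
python3 arc.py .55,.5,.45,.4,.35,.3 114
```

```text
0.55 0.5 0.45 0.4 0.35 0.3 t 13.3 press xyz [ 30.8   0.4 119.1] F press [1.8 0.3 1. ] open -0.0002
(np.float64(26.1), 0, np.float64(115.5)) shift [ 4.7 -0.4  3.6]
(np.float64(22.7), 0, np.float64(110.9)) shift [ 8.1 -0.5  8.2]
(np.float64(19.4), 0, np.float64(106.2)) shift [11.4 -0.5 12.9]
(np.float64(16.5), 0, np.float64(101.3)) shift [14.3 -0.6 17.8]
(np.float64(13.7), 0, np.float64(96.2)) shift [17.1 -0.6 22.9]
(np.float64(11.2), 0, np.float64(91.1)) shift [19.6 -0.6 28. ]
twist -3.142 [ 179.5   -0.  -175.1] [ 2. 13.  8. 85.  0. -3.]
```

Call:
{"fn": "apply_moves", "kwargs": {"motion": [{"jaw": -1, "xyz": [4.5, 0, 4], "twist": 0}, {"jaw": -1, "xyz": [8, 0, 8.3], "twist": 0}, {"jaw": -1, "xyz": [11.2, 0, 13], "twist": 0}, {"jaw": -1, "xyz": [14, 0, 18], "twist": 0}, {"jaw": -1, "xyz": [17, 0, 23], "twist": 0}]}}

```text
time: 13.92
ee_pos: [0.5979, 0.0182, 0.0959]
tcp_rot: [179.5, -0.0, -175.1]
wrist_force: [0.1, -0.5, 1.5]
opening: 0.0003
grasp_force: 0.8
```

```bash
python3 arc.py .3,.25,.2,.15,.1,.05,0 114;python3 -c "
from h import *
tips(-30,60,-90,-40,300)
q=np.load('press.npy');c,s=np.cos(q[2]),np.sin(q[2]);w=cloud('scene1.npz')-[q[0],q[1],0];x=(c*w[...,0]+s*w[...,1])*1e3;y=(-s*w[...,0]+c*w[...,1])*1e3;z=w[...,2]*1e3
m=(y<-45)&(y>-95)&(x>0)&(x<100)&(z>56)&(z<200);k=np.polyfit(x[m],z[m],1);print(m.sum(),'theta',np.arctan(-k[0]),z[m].max())"
```

```text
0.3 0.25 0.2 0.15 0.1 0.05 0.0 t 13.925 press xyz [13.7  0.6 95.9] F press [ 0.1 -0.5  1.5] open 0.0003
(np.float64(11.2), 0, np.float64(91.1)) shift [ 2.5 -0.6  4.8]
(np.float64(9.0), 0, np.float64(85.8)) shift [ 4.7 -0.7 10.1]
(np.float64(7.1), 0, np.float64(80.4)) shift [ 6.6 -0.7 15.5]
(np.float64(5.4), 0, np.float64(74.9)) shift [ 8.3 -0.8 21. ]
(np.float64(4.0), 0, np.float64(69.3)) shift [ 9.7 -0.8 26.6]
(np.float64(2.8), 0, np.float64(63.7)) shift [10.9 -0.9 32.2]
(np.float64(2.0), 0, np.float64(58.0)) shift [11.7 -0.9 37.9]
twist -3.142 [ 179.5   -0.  -175.1] [ 2. 11.  3. 82.  0. -3.]
side 1038 z [ 8.  9. 77. 77. 77. 77.] x,y rng [[-11.0, -88.0], [57.0, -41.0]]
scene 1119 z [75. 76. 76. 76. 76. 76.] x,y rng [[-5.0, -88.0], [57.0, -41.0]]
1550 theta 0.5905642055545239 199.1095832567689
```

Call:
{"fn": "apply_moves", "kwargs": {"motion": [{"jaw": -1, "xyz": [3, -0.6, 5], "twist": 0}, {"jaw": -1, "xyz": [6, -0.6, 10], "twist": 0}, {"jaw": -1, "xyz": [9, -0.6, 15], "twist": 0}, {"jaw": -1, "xyz": [11, -0.6, 19], "twist": 0}, {"jaw": -1, "xyz": [13, -0.6, 23], "twist": 0}]}}

```text
time: 14.65
ee_pos: [0.5853, 0.0168, 0.0731]
tcp_rot: [179.5, -0.0, -175.1]
wrist_force: [1.8, 0.3, 1.2]
opening: -0.0003
grasp_force: 0.6
```

```bash
python3 arc.py .1,.05,0 117;python3 -c "
from h import *
tips(-30,60,-90,-40,300)
q=np.load('press.npy');c,s=np.cos(q[2]),np.sin(q[2]);w=cloud('scene1.npz')-[q[0],q[1],0];x=(c*w[...,0]+s*w[...,1])*1e3;y=(-s*w[...,0]+c*w[...,1])*1e3;z=w[...,2]*1e3
m=(y<-60)&(y>-95)&(x>15)&(x<95)&(z>50)&(z<100);k=np.polyfit(x[m],z[m],1);print(m.sum(),'theta',np.arctan(-k[0]),z[m].max())"
```

```text
0.1 0.05 0.0 t 14.65 press xyz [ 1.   0.2 73.1] F press [1.8 0.1 1.2] open -0.0003
(np.float64(1.0), 0, np.float64(69.6)) shift [ 0.  -0.2  3.5]
(np.float64(-0.2), 0, np.float64(63.8)) shift [ 1.2 -0.3  9.3]
(np.float64(-1.0), 0, np.float64(58.0)) shift [ 2.  -0.3 15.1]
twist -3.142 [ 179.5   -0.  -175.1] [ 1. 10. -2. 79.  0. -3.]
side 1290 z [ 9.  9. 63. 65. 65. 65.] x,y rng [[-18.0, -88.0], [57.0, -40.0]]
scene 1044 z [65. 65. 65. 65. 65. 66.] x,y rng [[-14.0, -88.0], [58.0, -41.0]]
626 theta 0.14014911523548657 75.20089816531038
```

Call:
{"fn": "apply_moves", "kwargs": {"motion": [{"jaw": -1, "xyz": [1, 0, 2.5], "twist": 0}, {"jaw": -1, "xyz": [2, 0, 5], "twist": 0}, {"jaw": -1, "xyz": [3, 0, 7.5], "twist": 0}, {"jaw": -1, "xyz": [4, 0, 10], "twist": 0}, {"jaw": -1, "xyz": [4, 0, 11.5], "twist": 0}]}}

```text
time: 15.38
ee_pos: [0.5811, 0.0166, 0.0616]
tcp_rot: [179.5, -0.0, -175.1]
wrist_force: [-0.6, -1.0, 0.6]
opening: 0.0001
grasp_force: 0.6
```

Call:
{"fn": "apply_moves", "kwargs": {"motion": [{"jaw": -1, "xyz": [0, 0, 1], "twist": 0}, {"jaw": -1, "xyz": [0, 0, 1.5], "twist": 0}]}}

```text
time: 15.62
ee_pos: [0.5812, 0.0165, 0.0602]
tcp_rot: [179.5, -0.0, -175.1]
wrist_force: [-1.0, -0.6, 2.1]
opening: 0.0002
grasp_force: 0.7
```

Call:
{"fn": "apply_moves", "kwargs": {"motion": [{"jaw": -1, "xyz": [0, 0, 0.7], "twist": 0}, {"jaw": -1, "xyz": [0, 0, 1.2], "twist": 0}]}}

```text
time: 15.88
ee_pos: [0.5814, 0.0166, 0.0591]
tcp_rot: [179.5, -0.0, -175.1]
wrist_force: [-0.8, -0.3, 1.9]
opening: -0.0003
grasp_force: 0.7
```

Call:
{"fn": "apply_moves", "kwargs": {"motion": [{"jaw": -1, "xyz": [0, 0, 0.6], "twist": 0}, {"jaw": -1, "xyz": [0, 0, 1], "twist": 0}]}}

```text
time: 16.12
ee_pos: [0.5814, 0.0166, 0.0581]
tcp_rot: [179.5, -0.0, -175.1]
wrist_force: [-1.7, 0.1, 1.2]
opening: 0.0002
grasp_force: 0.7
```

Call:
{"fn": "apply_moves", "kwargs": {"motion": [{"jaw": -1, "xyz": [0, 0, 0.5], "twist": 0}, {"jaw": -1, "xyz": [0, 0, 1], "twist": 0}]}}

```text
time: 16.38
ee_pos: [0.5814, 0.0166, 0.0574]
tcp_rot: [179.5, 0.0, -175.1]
wrist_force: [-2.7, -0.3, 5.5]
opening: 0.0001
grasp_force: 3.0
```

Call:
{"fn": "apply_moves", "kwargs": {"motion": [{"jaw": -1, "xyz": [0, 0, 0.5], "twist": 0}, {"jaw": -1, "xyz": [0, 0, 0.8], "twist": 0}]}}

```text
time: 16.62
ee_pos: [0.5815, 0.0166, 0.0573]
tcp_rot: [179.5, 0.0, -175.1]
wrist_force: [-5.1, 0.3, 10.5]
opening: -0.0003
grasp_force: 5.3
```

```bash
python3 -c "
from h import *
delta();tips(-30,60,-90,-40,300)
q=np.load('press.npy');c,s=np.cos(q[2]),np.sin(q[2]);w=cloud('scene1.npz')-[q[0],q[1],0];x=(c*w[...,0]+s*w[...,1])*1e3;y=(-s*w[...,0]+c*w[...,1])*1e3;z=w[...,2]*1e3
m=(y<-60)&(y>-95)&(x>15)&(x<95)&(z>50)&(z<100);k=np.polyfit(x[m],z[m],1);print(m.sum(),'theta',np.arctan(-k[0]),z[m].max())"
```

```text
t 16.625 press xyz [-2.8  0.3 57.3] F press [-5.   0.7 10.5] open -0.0003
twist -3.142 [ 179.5    0.  -175.1] [ 1.  9. -4. 77.  0. -3.]
side 1345 z [ 7.  7. 54. 54. 55. 55.] x,y rng [[-20.0, -88.0], [56.0, -40.0]]
scene 954 z [57. 58. 58. 58. 58. 58.] x,y rng [[-17.0, -88.0], [57.0, -41.0]]
554 theta 0.014914947269895973 65.31042490428449
```

Call:
{"fn": "apply_moves", "kwargs": {"motion": [{"jaw": -1, "xyz": [0, 0, 0.4], "twist": 0}, {"jaw": -1, "xyz": [0, 0, 0.7], "twist": 0}]}}

```text
time: 16.98
ee_pos: [0.5814, 0.0166, 0.0573]
tcp_rot: [179.5, 0.1, -175.1]
wrist_force: [-7.6, -0.9, 14.7]
opening: 0.0001
grasp_force: 7.7
```

Call:
{"fn": "apply_moves", "kwargs": {"motion": [{"jaw": -1, "xyz": [0, 0, 0.1], "twist": 0}, {"jaw": -1, "xyz": [0, 0, 0.1], "twist": 0}, {"jaw": -1, "xyz": [0, 0, 0.1], "twist": 0}, {"jaw": -1, "xyz": [0, 0, 0.1], "twist": 0}, {"jaw": -1, "xyz": [0, 0, 0.1], "twist": 0}]}}

```text
time: 17.6
ee_pos: [0.5815, 0.0166, 0.0573]
tcp_rot: [179.5, 0.1, -175.1]
wrist_force: [-6.2, -1.2, 14.2]
opening: 0.0002
grasp_force: 7.2
```

Call:
{"fn": "apply_moves", "kwargs": {"motion": [{"jaw": -1, "xyz": [0, 0, 0], "twist": 0}, {"jaw": -1, "xyz": [0, 0, 0], "twist": 0}, {"jaw": -1, "xyz": [0, 0, 0], "twist": 0}, {"jaw": -1, "xyz": [0, 0, 0], "twist": 0}, {"jaw": -1, "xyz": [0, 0, 0], "twist": 0}]}}

```text
time: 18.23
ee_pos: [0.5814, 0.0166, 0.0573]
tcp_rot: [179.5, 0.1, -175.1]
wrist_force: [-6.9, -0.7, 15.5]
opening: 0.0002
grasp_force: 7.2
```

Call:
{"fn": "apply_moves", "kwargs": {"motion": [{"jaw": -1, "xyz": [0, 0, 0], "twist": 0}, {"jaw": -1, "xyz": [0, 0, 0], "twist": 0}, {"jaw": -1, "xyz": [0, 0, 0], "twist": 0}, {"jaw": -1, "xyz": [0, 0, 0], "twist": 0}, {"jaw": -1, "xyz": [0, 0, 0], "twist": 0}]}}

```text
time: 18.85
ee_pos: [0.5814, 0.0166, 0.0573]
tcp_rot: [179.5, 0.1, -175.1]
wrist_force: [-7.3, -0.5, 14.5]
opening: 0.0003
grasp_force: 7.2
```

Call:
{"fn": "apply_moves", "kwargs": {"motion": [{"jaw": -1, "xyz": [0, 0, 0], "twist": 0}, {"jaw": -1, "xyz": [0, 0, 0], "twist": 0}, {"jaw": -1, "xyz": [0, 0, 0], "twist": 0}, {"jaw": -1, "xyz": [0, 0, 0], "twist": 0}, {"jaw": -1, "xyz": [0, 0, 0], "twist": 0}]}}

```text
time: 19.48
ee_pos: [0.5815, 0.0166, 0.0573]
tcp_rot: [179.5, 0.1, -175.1]
wrist_force: [-6.6, -1.2, 13.3]
opening: -0.0003
grasp_force: 7.2
```

Held at about 14–15 N for 2.5 s. I'll lift straight up, slowly at first.

Call:
{"fn": "apply_moves", "kwargs": {"motion": [{"jaw": -1, "xyz": [0, 0, -1], "twist": 0}, {"jaw": -1, "xyz": [0, 0, -3], "twist": 0}, {"jaw": -1, "xyz": [0, 0, -10], "twist": 0}, {"jaw": -1, "xyz": [0, 0, -40], "twist": 0}, {"jaw": -1, "xyz": [0, 0, -90], "twist": 0}]}}

```text
time: 20.1
ee_pos: [0.5806, 0.0159, 0.145]
tcp_rot: [179.5, -0.2, -175.1]
wrist_force: [0.5, -0.0, 0.1]
opening: 0.0003
grasp_force: 0.0
```

Call:
{"fn": "apply_moves", "kwargs": {"motion": [{"jaw": -1, "xyz": [30, 0, -30], "twist": 0}, {"jaw": -1, "xyz": [60, 0, -40], "twist": 0}, {"jaw": -1, "xyz": [60, 0, -40], "twist": 0}]}}

```text
time: 20.48
ee_pos: [0.5213, 0.0104, 0.1874]
tcp_rot: [179.5, 0.2, -175.1]
wrist_force: [0.3, -0.0, -0.5]
opening: 0.0
grasp_force: 0.0
```

Run:
```python
from h import *
delta();tips(-30,60,-90,-40,300)
q=np.load('press.npy');c,s=np.cos(q[2]),np.sin(q[2])
def pr(n):
    w=cloud(n)-[q[0],q[1],0];return (c*w[...,0]+s*w[...,1])*1e3,(-s*w[...,0]+c*w[...,1])*1e3,w[...,2]*1e3
for n in("scene1.npz","side1.npz"):
    x,y,z=pr(n)
    m=(abs(y)<95)&(x>15)&(x<90)&(z>50)&(z<100);k=np.polyfit(x[m],z[m],1);print(n,m.sum(),'theta',np.arctan(-k[0]),np.polyval(k,[10,95]))
for n in("side0.npz","side1.npz"):
    x,y,z=pr(n)
    for yy in(-27,-81):
        m=(abs(y-yy)<21)&(z>24)&(z<60)&(x>-150)&(x<-25);print(n,yy,np.percentile(x[m],[2,50,98]).round(1))
p=np.load("side1.npz")["p"];a=cv2.cvtColor(p,cv2.COLOR_RGB2BGR)[60:310,130:400]
cv2.imwrite("pics/s4.png",cv2.resize(a,None,fx=2.4,fy=2.4,interpolation=cv2.INTER_CUBIC))
```

```text
t 20.475 press xyz [-63.3  -0.8 187.4] F press [ 0.2 -0.  -0.5] open 0.0
twist -3.142 [ 179.5    0.2 -175.1] [ 1.  0.  1. 91.  0. -4.]
side 915 z [ 7. 52. 52. 52. 53. 54.] x,y rng [[-20.0, -88.0], [58.0, -41.0]]
scene 740 z [58. 58. 58. 58. 58. 58.] x,y rng [[-17.0, -89.0], [57.0, -42.0]]
scene1.npz 2868 theta 0.019748754327617947 [62.48377657 60.80491419]
side1.npz 2601 theta 0.010432339781357198 [62.06067689 61.17389584]
side0.npz -27 [-110.3  -78.9  -42. ]
side0.npz -81 [-113.4  -81.   -46.4]
side1.npz -27 [-110.3  -78.5  -42.4]
side1.npz -81 [-113.6  -81.2  -46.3]
```

View pics/s4.png

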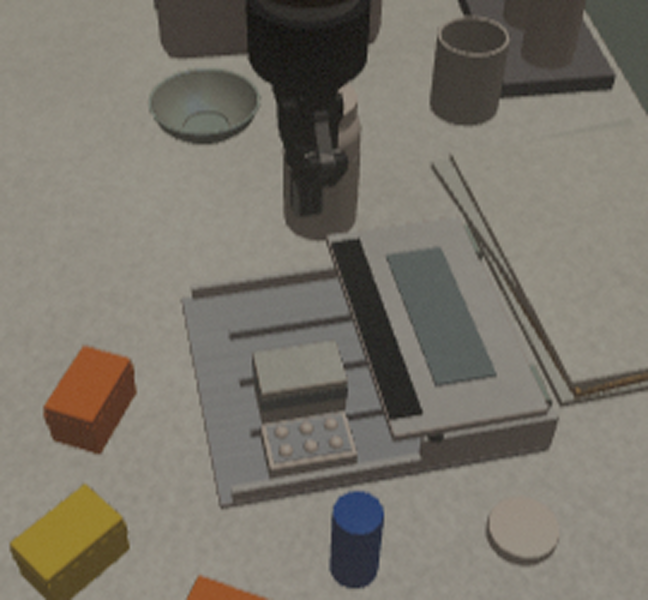

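The side view shows the cover shut (440,330). The carton (300,370) and third pack (308,440) are on the infeed, and the jar, vial (357,540) and cap (523,527) are undisturbed. I'm handing it in.

```bash
python3 -c "
from workcell import bot;print(bot.job_done())"
```

```text
the job is handed in; nothing more can be done
None
```

Job handed in at about 20.5 s: two packs are against the back stop, the cover is shut after about 14–15 N held for 2.5 s, the carton and third pack are still on the infeed, and the last picture shows nothing else disturbed; the hand-in gave no verdict.

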